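# Close the loaded food chopper and hold its dial at full speed

### The job

The chopper's bowl is loaded with hazelnuts: put its lid on fully, with the orange tab down in the slot on the motor housing, and let go of it. Only then turn the speed dial clockwise past its first two clicks to the third, as far as it goes, and keep holding it there against its return spring: you finish while still gripping the dial. Do not push the jar, the egg timer or the green pepper about.

Things in the scene. Friction and masses are not known exactly. Their poses are not given: they have to be found in the camera images.
- chopper: white food chopper, fixed; plinth 150 (x) x 285 (y) mm; origin under its centre on the worktop, z up, y towards the motor housing (white block 118 mm wide at the +y end, top 152 mm up). Clear round bowl at the -y end: axis at y = -75 mm, 136 mm across, rim 135 mm up, inner rim radius 65 mm. Between them two white cheeks with orange flared lips form the lid's slot
- bowl_mouth (a point): centre of the bowl's rim, 135 mm above the worktop; axes as the chopper's
- interlock_slot (a point): point in the slot between the two cheeks, 131 mm up; slot 17 mm wide (along x), widening to about 24 mm at its mouth, which is 148 mm up; open towards the bowl. The lid's tab drops in from above
- lid: round white lid, 144 mm across, about 140 g; origin at the centre of its underside, z up. Grey tapered spigot (117 to 124 mm across, 10 mm deep) enters the bowl, the disc rests on the rim: seated, the origin is 125 mm up and its axes agree with the chopper's. Black finger bar 56 mm along x, 16 mm wide, 17 to 52 mm up. Orange tab 12 mm wide at +y, to 97 mm from the centre, 3 to 15 mm up
- lid_grip (a point): point on the lid's finger bar where to grip it, 43 mm above the lid's origin; axes as the lid's. Overhead, keep the wrist clear of the wall cabinet (underside 0.45 m up, beyond about x = 0.6 m on the right) and of the microwave over the range on the left (0.47 m up, beyond about x = 0.5 m)
- lid_tab (a point): outer part of the orange tab: 88 mm from the lid's centre along its +y, 6 mm above its origin; directly above (or in) point interlock_slot when the lid is on
- dial_grip (a point): point on the dial's axis (vertical, 83 mm along the chopper's +y), 184 mm above the worktop. Dark grey grip bar 52 mm long, 12 mm wide, from 165 to 191 mm up, on a black disc 61 mm across atop the motor housing. Its x axis runs along the bar to the end with the white line and turns with the dial
- dial (a joint): turn of the dial in rad, growing clockwise from above: 0 off (let go, it springs back here), clicks at 0.40 and 0.80, third click 1.20, stop 1.22. The bar's x axis points 0.6 rad anticlockwise of the chopper's x at off, 0.6 rad clockwise at the third click. Spring 0.09 N m at off to 0.18 N m at the third click, clicks up to 0.05 N m more; a grip of 30 N holds it
- nut_jar: glass jar with black lid, 65 mm across, 86 mm tall, origin under its centre; leave it alone
- egg_timer: red and white wind-up kitchen timer, 66 mm across, 56 mm tall, origin under its centre; leave it alone
- green_pepper: green bell pepper, 68x67x74 mm, origin under its centre; leave it alone

How it is judged:
On the way, in this order (a step that is already met when the one before it is completed fails the run):
1. the lid is fully down on the bowl with its tab in the slot, and let go (z of lid in the frame of chopper between 0.122 and 0.128 m and horizontal distance between lid and bowl_mouth below 0.005 m and horizontal distance between lid_tab and interlock_slot below 0.007 m and angle between lid's own z axis and vertical below 0.04 rad and contact force between the fingers and lid below 0.1 N), for 0.2 s.
2. the dial is at its third click, held by the fingers, lid still on (z of lid in the frame of chopper between 0.122 and 0.128 m and horizontal distance between lid and bowl_mouth below 0.005 m and horizontal distance between lid_tab and interlock_slot below 0.007 m and angle between lid's own z axis and vertical below 0.04 rad and value of joint dial above 1.08 rad and velocity of joint dial between -0.1 and 0.1 rad/s and contact force between the fingers and dial above 1 N), for 0.5 s.
At the end, for the whole second after the job is handed in: Lid seated within 3 mm in height, 5 mm of the bowl's axis, tab within 7 mm of the slot point from above, tilt under 0.04 rad, untouched. Dial above 1.08 rad (third click 1.20), still, fingers pressing it with over 1 N. Jar, timer, pepper within 30 mm of their start (all of step 2 and contact force between the arm and lid below 0.1 N and distance of each of nut_jar, egg_timer, green_pepper from where it was at the start of the episode below 0.03 m); the arm keeps its last pose, push and grip.
It fails at once if the dial is turned (above 0.2 rad) while the lid is not on (value of joint dial above 0.2 rad and not (z of lid in the frame of chopper between 0.122 and 0.128 m and horizontal distance between lid and bowl_mouth below 0.005 m and horizontal distance between lid_tab and interlock_slot below 0.007 m and angle between lid's own z axis and vertical below 0.04 rad)).
It fails at once if the jar, timer or pepper is pushed away by more than 30 mm (distance of any of nut_jar, egg_timer, green_pepper from where it was at the start of the episode above 0.03 m).
It also fails if it takes over 56 s, if anything falls off the work surface, if the arm or the gripper's body presses on something with over 40 N, if the wrist force passes 120 N, or if a joint passes its speed limit or range.

### The arm

A 6-joint arm with a two-finger parallel gripper is mounted at the origin on a cart in front of the work surface, level with it; the furniture and walls round the work are solid. World frame = base frame: x ahead of the robot, y to its left, z up, the work surface at z = 0. Lengths are in m, angles in rad, forces in N, time in s.
With the tool pointing down it reaches from about 0.35 to 0.85 m from the base axis. Payload 8.1 kg.
Tool frame: the origin (TCP) lies at the very end of the fingers, on their centre line; the grasp point (between the pads) lies 19 mm behind it; z points along the fingers, y is the line along which they close (so a half turn about z gives the same grasp; the last joint's range is limited). The gripper opens to 93 mm and grips with 3 to 60 N. Pads are 15 mm wide; open, the fingers measure 128 mm over their backs; the gripper's body (75 mm by 188 mm) begins 65 mm behind the grasp point.
Start: joints at [-1.188, 0.13, 1.488, -0, 1.523, -0.085], TCP at [0.271, -0.536, 0.219] pointing down, gripper open.
Joint ranges: [-2.96, 2.96], [-0.89, 2.26], [0.02, 2.5], [-1.34, 4.48], [0, 2.73], [-2.66, 2.66]. Speed limits (rad/s): [2.39, 2.39, 2.79, 3.14, 3.14, 3.14].

### API

Orientations are given as a rotation vector (axis times angle).
In Python, from plant import read_state, eyes, workorder gives the robot as it stands. The module is installed in compiled form; this text tells all that it offers.
- The arm moves only by the tool play_rows, never from a script. Its argument "targets" is one flat list of numbers, 4 for each row, row after row: the shift along the tool's x, y, z in cm, then the turn about the tool's z in degrees. In form: [dx, dy, dz, roll, dx, dy, dz, roll, ...]. A call has 1 to 8 rows; each row is the pose to reach, as a shift and turn from the pose commanded when the call began, along the tool's axes at that moment; what a row does not reach only later rows make up. A row lasts 1/12 s, in which the tool goes at most 41.7 mm and 7.16 degrees, less where a joint would pass 70% of its speed; a pose out of reach is approached as far as the arm can. A call with a gripper value outside its range is refused whole. "grip" is the finger opening in cm, from 0 to 9.3, set as the call begins (left out, the last holds). The fingers move at their own pace and stop on an object; "grip_force" is the grip in N (left out, the last holds). Time passes only in rows, so rows that repeat a pose let the fingers close. It gives the time, the measured TCP pose, the force, the opening and the grip force at its end, in the units of the state.
- read_state(): the state, without advancing time (a new reading comes with each control period).
- eyes.read_camera(name): name is "side" or "top" or "wrist"; returns a dict with "image" (384x512x3 uint8, red, green, blue), "vfov" (degrees; the focal length in pixels is half the picture's height over the tangent of half this angle, whatever the lens; pixels are square), "cx", "cy" (the principal point, pixels), "cam_to_world" (4x4, takes a point from camera to world coordinates); the wrist camera has in their place "T_tool_cam" (4x4, takes a point from camera to tool coordinates, whose origin is the TCP and whose axes are the flange's). Camera axes: x right, y up, looking along -z (the intrinsics and any distortion apply to the point x, -y, -z); pixel columns grow to the right and rows downward; lengths in m; the calibration is good to about 2 mm. A picture is of the moment at which its call begins: read the wrist's pose just before it. There is no depth.
- workorder.close_job(): hands the job in; it is judged then, once.
The state is a dict: "t": time; "q": joint angles; "dq": joint speeds; "joint_torque": joint torques, N m; "tool_pos": TCP position; "orientation": TCP orientation; "force": force on the tool from outside, world axes, zero at the start; "wrist_torque": the same for the moment, N m; "opening": finger opening in m; "gripper_force": force on a finger pad.
Only numpy, scipy, OpenCV 4.12 (cv2) and the standard library are available. Lean on these libraries where they do the work, as an engineer would, in place of code of your own. Each camera call takes 0.05 s, during which the arm holds its last target. There are 200 camera calls.

## Working session

There is one attempt and no reset: what is moved stays moved. The work goes in short steps, Python scripts to look and compute and a tool call to move; the robot and the scene stay as the last step left them, time stands still between calls to the robot, and variables do not carry over. Pictures are saved under pics/ and viewed, at most 10 in all, crops included, and the job is handed in when it is done.

Besides the shell and the picture viewer there is one more tool, called as name(argument=value, ...) on one line, values as JSON. play_rows: Moves the arm, as the interface text tells. Its arguments: {"type":"object","properties":{"targets":{"type":"array"},"grip":{"type":"number"},"grip_force":{"type":"number"}},"required":["targets"]}

```bash
mkdir -p pics
python3 - <<'E'
from plant import read_state, eyes
import cv2,numpy as np
s=read_state();print({k:np.round(v,3).tolist() for k,v in s.items()})
for n in("side","top"):
    d=eyes.read_camera(n);cv2.imwrite(f"pics/{n}0.png",cv2.resize(d["image"][:,:,::-1],(800,600),interpolation=cv2.INTER_CUBIC))
    print(n,{k:(np.round(v,4).tolist() if not isinstance(v,str) else v) for k,v in d.items() if k!="image"})
d=eyes.read_camera("wrist");print({k:(np.round(v,4).tolist() if not isinstance(v,str) else v) for k,v in d.items() if k!="image"})
E
```

```text
{'t': 0.0, 'q': [-1.188, 0.131, 1.489, 0.0, 1.523, -0.085], 'dq': [0.0, -0.001, -0.002, -0.0, -0.002, 0.0], 'joint_torque': [-0.004, -55.984, -49.177, 0.076, 0.035, -0.0], 'tool_pos': [0.27, -0.535, 0.218], 'orientation': [-3.054, -0.728, 0.0], 'force': [0.223, -0.162, 1.036], 'wrist_torque': [0.029, 0.01, -0.016], 'gripper_force': 0.0, 'opening': 0.093}
side {'vfov': 49.8148, 'cx': 256.6509, 'cy': 201.7747, 'cam_to_world': [[-0.8845, 0.1873, -0.4272, 0.035], [-0.4664, -0.3506, 0.8121, 0.7609], [0.0024, 0.9176, 0.3975, 0.6218], [0.0, 0.0, 0.0, 1.0]]}
top {'vfov': 54.9411, 'cx': 259.7239, 'cy': 188.0577, 'cam_to_world': [[-0.0267, 0.9876, -0.1548, 0.401], [-0.9996, -0.028, -0.0066, -0.2477], [-0.0109, 0.1546, 0.9879, 1.2093], [0.0, 0.0, 0.0, 1.0]]}
{'vfov': 66.3687, 'cx': 257.1276, 'cy': 186.0793, 'T_tool_cam': [[0.0003, 0.9647, 0.2632, 0.0728], [1.0, -0.0007, 0.0015, -0.0008], [0.0016, 0.2632, -0.9647, -0.165], [0.0, 0.0, 0.0, 1.0]]}
```

View pics/top0.png

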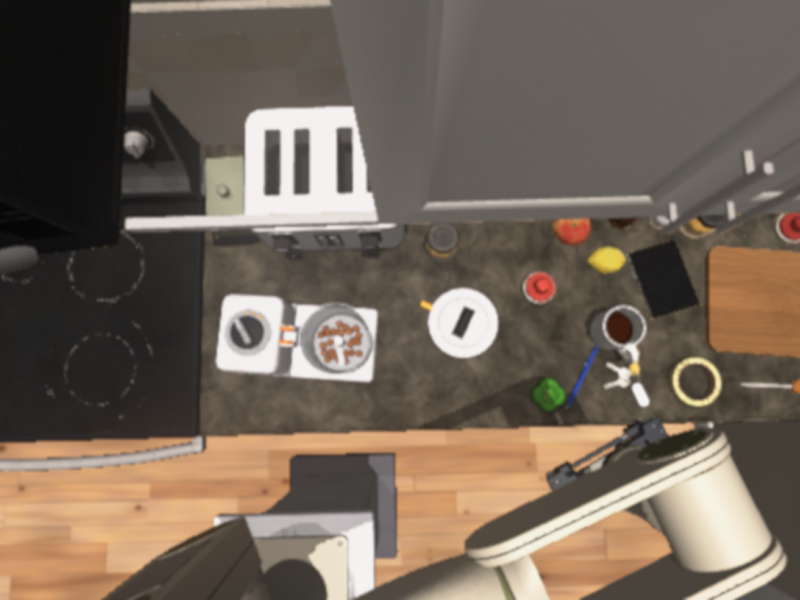

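View pics/side0.png

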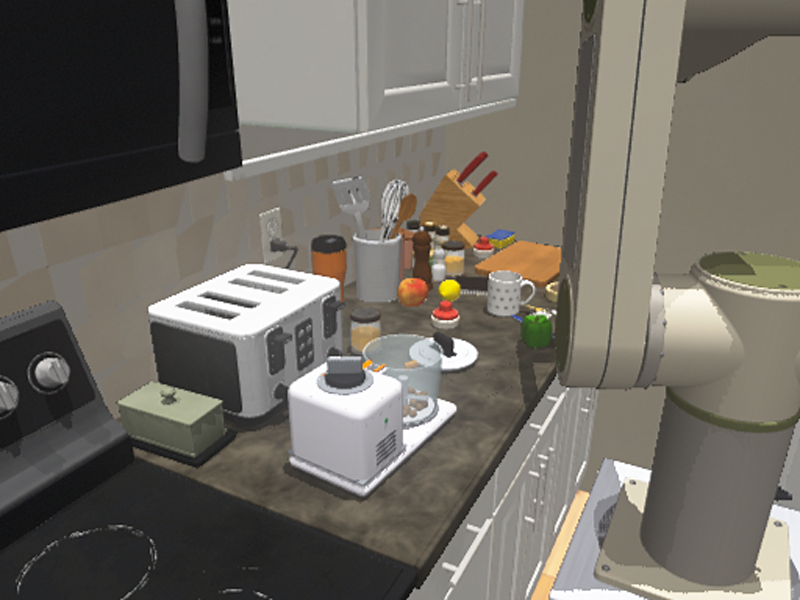

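Top view (800x600): the lid lies at about (463,322) with its black bar at (463,322) and orange tab at (427,305). The bowl is at (337,338), the slot at (289,336) and the dial at (248,331). Jar is at (442,238), timer at (540,288), pepper at (549,393). The side view shows the same layout.

```bash
cat > h.py <<'E'
import numpy as np,cv2
from scipy.spatial.transform import Rotation as R
from plant import read_state, eyes
def pose(s=None):
    s=s or read_state();T=np.eye(4);T[:3,:3]=R.from_rotvec(s["orientation"]).as_matrix();T[:3,3]=s["tool_pos"];return T
def cam(n):
    T=pose();d=eyes.read_camera(n)
    return d,(T@np.array(d["T_tool_cam"]) if n=="wrist" else np.array(d["cam_to_world"]))
def ray(d,C,uv,z):
    f=d["image"].shape[0]/2/np.tan(np.radians(d["vfov"])/2)
    v=C[:3,:3]@np.array([(uv[0]-d["cx"])/f,-(uv[1]-d["cy"])/f,-1]);p=C[:3,3]
    return p+v*(z-p[2])/v[2]
def proj(d,C,P):
    f=d["image"].shape[0]/2/np.tan(np.radians(d["vfov"])/2)
    c=C[:3,:3].T@(np.array(P)-C[:3,3]);return np.array([d["cx"]-f*c[0]/c[2],d["cy"]+f*c[1]/c[2]])
def yaw(T): # world direction angle of tool y, deg
    return np.degrees(np.arctan2(T[1,1],T[0,1]))
def shift(p,T=None): # world TCP target -> tool cm
    T=pose() if T is None else T
    return np.round((T[:3,:3].T@(np.array(p)-T[:3,3]))*100,2)
def save(n,img,crop=None,k=1):
    if crop: img=img[crop[1]:crop[3],crop[0]:crop[2]]
    cv2.imwrite(f"pics/{n}.png",cv2.resize(img[:,:,::-1],None,fx=k,fy=k,interpolation=cv2.INTER_CUBIC))
E
python3 - <<'E'
from h import *
d,C=cam("top");im=d["image"]
g=lambda U,V,z:ray(d,C,(U/1.5625,V/1.5625),z)
hsv=cv2.cvtColor(im,cv2.COLOR_RGB2HSV)
def blob(mask,box):
    m=np.zeros_like(mask);x0,y0,x1,y1=box;m[y0:y1,x0:x1]=mask[y0:y1,x0:x1]
    v,u=np.nonzero(m);c=np.array([u.mean(),v.mean()]);e=np.linalg.svd(np.c_[u,v]-c,full_matrices=False)[2][0];return c,e,len(u)
dark=(im.max(2)<70)
c,e,n=blob(dark,(283,192,310,220));print("bar",c,n)
p=ray(d,C,c,.045);q=ray(d,C,c+5*e,.045)-p;print("bar",p,np.degrees(np.arctan2(q[1],q[0])))
org=(hsv[...,0]<20)&(hsv[...,1]>150)&(hsv[...,2]>150)
c,e,n=blob(org,(265,185,285,205));print("tab",ray(d,C,c,.015),n)
for n,U,V,z in[("bowl",337,338,.135),("slot",289,336,.15),("dial",247,332,.19),("jar",442,236,.086),("timer",540,287,.05),("pepper",549,393,.06)]:print(n,g(U,V,z))
T=pose();print(T.round(3))
E
```

```text
bar [296.07894737 205.72368421] 76
bar [ 0.5236927  -0.35333992  0.045     ] 153.6684257980403
tab [ 0.56569972 -0.27764661  0.015     ] 11
bowl [ 0.48973417 -0.10995422  0.135     ]
slot [ 0.4946157  -0.02343851  0.15      ]
dial [0.50025102 0.04282219 0.19      ]
jar [ 0.69211187 -0.31560803  0.086     ]
timer [ 0.58906014 -0.51285664  0.05      ]
pepper [ 0.37675079 -0.51498365  0.06      ]
[[ 0.893  0.451 -0.     0.27 ]
 [ 0.451 -0.893  0.001 -0.535]
 [ 0.    -0.001 -1.     0.218]
 [ 0.     0.     0.     1.   ]]
```

play_rows(targets=[30.5,-4.8,0,54,30.5,-4.8,0,54,30.5,-4.8,0,54,30.5,-4.8,0,54,30.5,-4.8,0,54,30.5,-4.8,0,54,30.5,-4.8,0,54,30.5,-4.8,0,54], grip=6, grip_force=30)

```text
t: 0.87
tool_pos: [0.523, -0.353, 0.2185]
orientation: [-3.051, 0.746, -0.0]
force: [0.2, -1.5, -0.0]
opening: 0.0602
gripper_force: 0.0
```

play_rows(targets=[0,0,0,0,0,0,0,0,0,0,0,0,0,0,0,0,0,0,0,0])

```text
t: 1.28
tool_pos: [0.5201, -0.3562, 0.2186]
orientation: [3.053, -0.74, -0.0]
force: [-0.1, 0.2, -0.7]
opening: 0.0601
gripper_force: 0.0
```

Run:
```python
from h import *
T=pose();print(T.round(3),yaw(T))
d,C=cam("wrist");save("w1",d["image"],k=1.5);np.savez("w1.npz",im=d["image"],C=C)
```

```text
[[ 0.889 -0.458 -0.     0.52 ]
 [-0.458 -0.889 -0.    -0.356]
 [-0.     0.    -1.     0.219]
 [ 0.     0.     0.     1.   ]] -117.240643805325
```

View pics/w1.png

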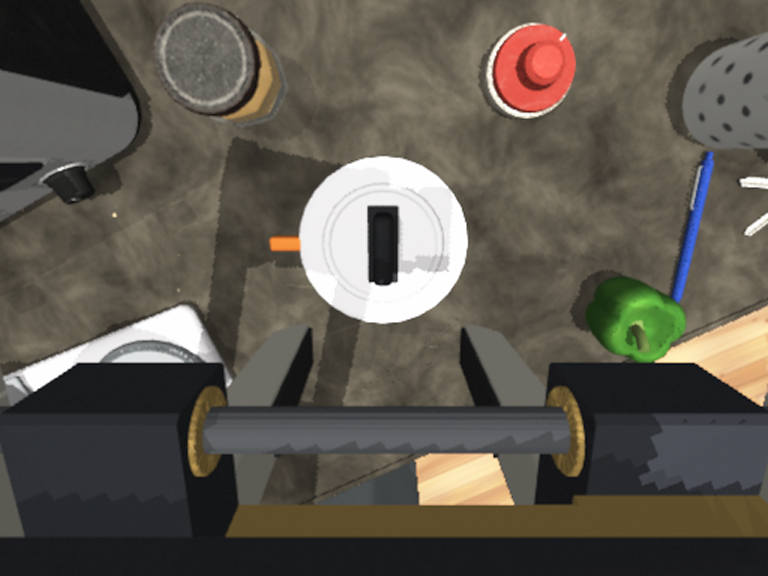

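The wrist view (1.5x) shows the lid disc centred at (383,240), its bar spanning columns 368-398 and rows 206-285, and the tab at (285,244). The fingers are well aligned with the bar.

Run:
```python
from h import *
w=np.load("w1.npz");im=w["im"];C=w["C"];d,_=cam("wrist")
hsv=cv2.cvtColor(im,cv2.COLOR_RGB2HSV)
m=((im.min(2)>150)).astype(np.uint8);m[:,:195]=0;m[:,315:]=0;m[:100]=0;m[220:]=0
m=cv2.morphologyEx(m,cv2.MORPH_OPEN,np.ones((3,3)))
cs=max(cv2.findContours(m,cv2.RETR_EXTERNAL,cv2.CHAIN_APPROX_NONE)[0],key=cv2.contourArea)
hull=cv2.convexHull(cs)[:,0,:]
P=np.array([ray(d,C,h,.015)[:2] for h in cs[:,0,:]])
from scipy.optimize import least_squares
r=least_squares(lambda x:np.hypot(*(P-x[:2]).T)-x[2],[.52,-.35,.07],loss="soft_l1",f_scale=.001);print("disc",r.x)
o=((hsv[...,0]<20)&(hsv[...,1]>150)&(hsv[...,2]>150));o[:,:170]=0;o[:,210:]=0;o[:140]=0;o[190:]=0
v,u=np.nonzero(o);c=np.array([u.mean(),v.mean()]);t=ray(d,C,c,.015);print("tab",t,len(u))
a=np.degrees(np.arctan2(*(t[:2]-r.x[:2])[::-1]));print("lid y dir",a)
b=im.max(2)<60;b[:,:235]=0;b[:,275:]=0;b[:130]=0;b[200:]=0
v,u=np.nonzero(b);print("bar px",u.min(),u.max(),v.min(),v.max());
for z in(.03,.052):print([ray(d,C,(x,y),z)[:2].round(4) for x,y in((245,137.5),(265,137.5),(245,190),(265,190))])
c=np.array([u.mean(),v.mean()]);e=np.linalg.svd(np.c_[u,v]-c,full_matrices=False)[2][0];print("barc",ray(d,C,c,.047)[:2])
q=ray(d,C,c+20*e,.052)-ray(d,C,c-20*e,.052);print(np.degrees(np.arctan2(q[1],q[0])))
T=pose();print(yaw(T),shift([r.x[0],r.x[1],.1],T))
```

```text
disc [ 0.52388664 -0.35444362  0.07106009]
tab [ 0.5623448  -0.28026319  0.015     ] 176
lid y dir 62.595934454262576
bar px 246 264 138 189
[array([ 0.5585, -0.3589]), array([ 0.5476, -0.3801]), array([ 0.5008, -0.3284]), array([ 0.4893, -0.3507])]
[array([ 0.5602, -0.3608]), array([ 0.5499, -0.3807]), array([ 0.506 , -0.3322]), array([ 0.4953, -0.3531])]
barc [ 0.52888976 -0.35698958]
151.71898339596135
-117.26018129345181 [ 0.24 -0.31 11.88]
```

play_rows(targets=[0.3,-0.3,5,0,0.3,-0.3,9,0,0.3,-0.3,13,0,0.3,-0.3,16,0,0.3,-0.3,18,0,0.3,-0.3,19,0,0.3,-0.3,19.3,0,0.3,-0.3,19.3,0])

```text
t: 2.05
tool_pos: [0.5251, -0.3543, 0.0259]
orientation: [3.053, -0.739, 0.0]
force: [-0.4, 0.1, 0.5]
opening: 0.0602
gripper_force: 0.0
```

play_rows(targets=[0,0,0,0,0,0,0,0,0,0,0,0,0,0,0,0,0,0,0,0,0,0,0,0,0,0,0,0,0,0,0,0], grip=0.5, grip_force=30)

```text
t: 2.72
tool_pos: [0.5252, -0.3541, 0.0259]
orientation: [3.053, -0.739, 0.0]
force: [-0.3, -0.7, 1.7]
opening: 0.016
gripper_force: 30.0
```

Run:
```python
from h import *
s=read_state();T=pose(s);print(T.round(4),yaw(T),s["opening"],s["gripper_force"],s["force"])
# tool pose wanted over bowl (pre-estimate), and shift from here
print(shift([.49,-.11,.21],T))
```

```text
[[ 8.894e-01 -4.571e-01  1.000e-04  5.252e-01]
 [-4.571e-01 -8.894e-01 -4.000e-04 -3.541e-01]
 [ 3.000e-04  4.000e-04 -1.000e+00  2.590e-02]
 [ 0.000e+00  0.000e+00  0.000e+00  1.000e+00]] -117.19739219205205 0.01602191406853811 30.000320971012115 [-0.29753449 -0.67130517  1.66991008]
[-14.28 -20.1  -18.42]
```

play_rows(targets=[0,0,-3,0,0,0,-6,0,0,0,-10,0,0,0,-14,0,-2,-1,-18,-5,-5,-4,-21,-12,-8,-8,-22,-18,-7.9,-7.6,-22,-23])

```text
t: 3.38
tool_pos: [0.49, -0.2475, 0.2487]
orientation: [3.139, -0.105, 0.006]
force: [0.2, 0.7, -1.3]
opening: 0.0161
gripper_force: 30.0
```

play_rows(targets=[0,0,0,0,0,0,0,0,0,0,0,0,0,0,0,0])

```text
t: 3.72
tool_pos: [0.4893, -0.2507, 0.2445]
orientation: [-3.139, 0.118, 0.002]
force: [0.0, 0.2, -1.2]
opening: 0.0156
gripper_force: 30.0
```

Run:
```python
from h import *
s=read_state();T=pose(s);print(T.round(4),yaw(T),s["opening"],s["force"])
d,C=cam("wrist");save("w2",d["image"],k=1.5);np.savez("w2.npz",im=d["image"],C=C)
```

```text
[[ 9.972e-01 -7.520e-02 -1.500e-03  4.893e-01]
 [-7.520e-02 -9.972e-01  7.000e-04 -2.507e-01]
 [-1.600e-03 -6.000e-04 -1.000e+00  2.445e-01]
 [ 0.000e+00  0.000e+00  0.000e+00  1.000e+00]] -94.31155873407934 0.015608165990113132 [ 0.0412974   0.15295082 -1.16025747]
```

View pics/w2.png

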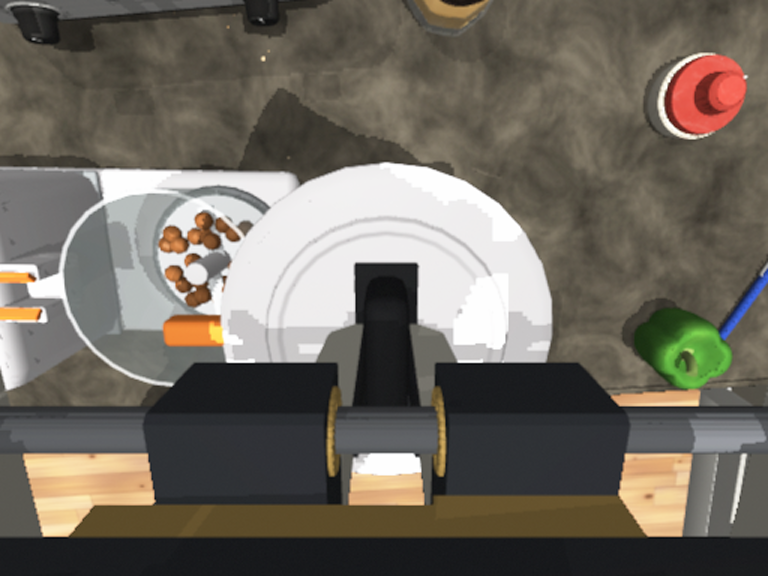

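The lid is held level. The bowl rim arc has its left point at (62,280), top at (150,192) and bottom at (150,383). The orange lips are at (15,277) and (20,314), and the lid's tab at (193,331). I'll enlarge this area.

Run:
```python
from h import *
w=np.load("w2.npz");save("w2c",w["im"],(0,100,200,268),3.5)
```

```text
(no output)
```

View pics/w2c.png

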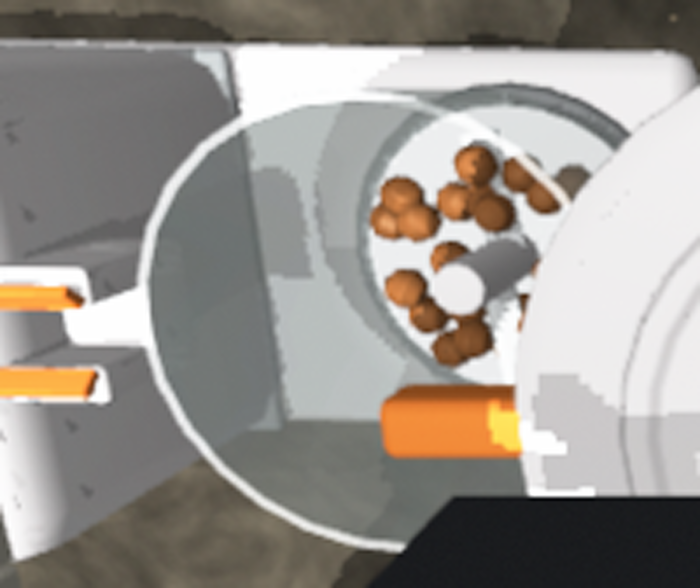

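```bash
cat > m.py <<'E'
from h import *
from scipy.optimize import least_squares
w=np.load("w2.npz");im=w["im"];C=w["C"];d,_=cam("wrist");T=pose()
f=lambda x,y,z:ray(d,C,((x+.5)/3.5-.5,(y+.5)/3.5-.5+100),z)[:2]
pts=[(147,270),(160,220),(200,150),(260,113),(340,97),(420,102),(500,140),(560,195),(160,360),(190,415),(240,475),(300,520),(350,542),(395,549)]
def circ(P,r0=None):
    P=np.array(P)
    r=least_squares(lambda x:np.hypot(*(P-x[:2]).T)-x[2],[*P.mean(0),.07],loss="soft_l1",f_scale=.001);return r.x,np.abs(r.fun).max()
b,res=circ([f(*p,.135) for p in pts]);print("bowl",b,res)
for z in(.148,.152):
    s=(f(70,308,z)+f(80,372,z))/2;print("slot",s,np.linalg.norm(s-b[:2]),np.degrees(np.arctan2(*(s-b[:2])[::-1])),f(70,308,z)-f(80,372,z))
print("lip dir",[f(10,y1,.15)-f(70,y2,.15) for y1,y2 in((286,287),(370,371))])
# lid in grip
z0=T[2,3]-.0259
m=(im.min(2)>190).astype(np.uint8);m[:,:150]=0;m[240:]=0
cs=max(cv2.findContours(m,cv2.RETR_EXTERNAL,cv2.CHAIN_APPROX_NONE)[0],key=cv2.contourArea)[:,0,:]
cs=[p for p in cs if p[1]<205 and (p[0]>160 and p[1]<170 or p[0]>340)]
for h in(.012,.0165):
    l,res=circ([ray(d,C,p,z0+h)[:2] for p in cs]);print("lid",l,res,len(cs),"tcp-lid",T[:2,3]-l[:2])
t=f(450,424,z0+.015);t2=f(385,424,z0+.013);print("tab",t,"dir",np.degrees(np.arctan2(*(t2-l[:2])[::-1])),np.linalg.norm(t2-l[:2]),"lidy from tool",yaw(T)+180)
E
python3 m.py
```

```text
bowl [ 0.48782253 -0.10543599  0.06598819] 0.001674893540660513
slot [ 0.49608382 -0.02901112] 0.07687008147180643 83.83046086238208 [ 0.01776868 -0.00249278]
slot [ 0.49709094 -0.03248145] 0.07354092064702307 82.75972656570606 [ 0.01749671 -0.00245463]
lip dir [array([0.00143072, 0.01557682]), array([0.0014667 , 0.01593391])]
lid [ 0.48324287 -0.2452709   0.07771442] 0.012870332477535315 290 tcp-lid [ 0.00609071 -0.00552723]
lid [ 0.48518592 -0.24551124  0.07579549] 0.012528099712423982 290 tcp-lid [ 0.00414766 -0.00528689]
tab [ 0.49670935 -0.16738707] dir 82.70310292297239 0.09192447671495721 lidy from tool 85.70145314167902
```

play_rows(targets=[-0.3,-3,0,0.3,-0.5,-6,0,0.7,-0.7,-9,1,0.7,-0.9,-12,2,0.7,-1,-13.5,3,0.7,-1.1,-14.3,4,0.7,-1.1,-14.3,4.4,0.7,-1.1,-14.3,4.4,0.7])

```text
t: 4.48
tool_pos: [0.4884, -0.1071, 0.1999]
orientation: [-3.139, 0.134, 0.004]
force: [0.3, -0.4, -1.6]
opening: 0.0156
gripper_force: 30.0
```

play_rows(targets=[0,0,0,0,0,0,0,0,0,0,0,0,0,0,0,0])

```text
t: 4.82
tool_pos: [0.4895, -0.1076, 0.2022]
orientation: [3.138, -0.136, 0.001]
force: [0.5, 0.6, -1.6]
opening: 0.0159
gripper_force: 30.0
```

Run:
```python
from h import *
s=read_state();T=pose(s);print(T.round(4),yaw(T),s["opening"],s["force"])
d,C=cam("wrist");np.savez("w3.npz",im=d["image"],C=C)
e,C2=cam("side");np.savez("s3.npz",im=e["image"],C=C2)
save("w3",d["image"],(80,80,340,270),3)
```

```text
[[ 9.963e-01 -8.650e-02  9.000e-04  4.895e-01]
 [-8.650e-02 -9.963e-01 -4.000e-04 -1.076e-01]
 [ 9.000e-04  4.000e-04 -1.000e+00  2.022e-01]
 [ 0.000e+00  0.000e+00  0.000e+00  1.000e+00]] -94.96313028694543 0.015892297006835504 [ 0.5137826   0.56432816 -1.60823625]
```

View pics/w3.png

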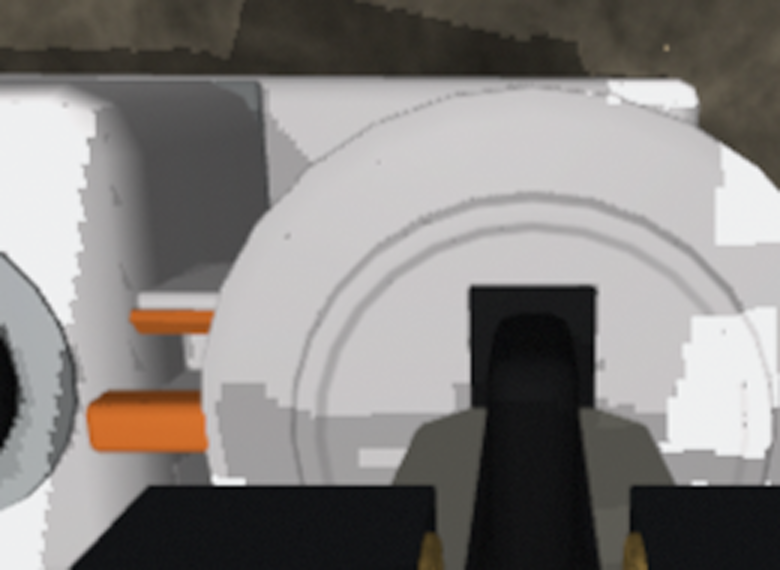

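The lid is over the bowl. In the 3x crop the tab spans x 88-208 and rows 393-450, the far lip's inner edge is at (170,332), and the lid disc and ring outlines are clear.

```bash
cat > m3.py <<'E'
from h import *
from m import circ
print("----")
w=np.load("w3.npz");C=w["C"];d,_=cam("wrist");T=pose();z0=T[2,3]-.0259
f=lambda p,z:ray(d,C,((p[0]+.5)/3-.5+80,(p[1]+.5)/3-.5+80),z)[:2]
A=[(205,370),(230,270),(310,165),(400,115),(530,88),(640,105),(720,145),(775,185)]
B=[(293,430),(310,340),(350,275),(430,215),(535,193),(640,215),(700,265),(750,345),(770,420)]
for h in(.013,.017):
  l,r=circ([f(p,z0+h) for p in A]);print("disc",h,l,r)
l2,r=circ([f(p,z0+.017) for p in B]);print("ring",l2,r)
print("tcp",T[:2,3])
t=f((92,424),z0+.012);t1=f((200,420),z0+.015);t0=f((95,421),z0+.015);print("tab end",t0,"tabdir",np.degrees(np.arctan2(*(t0-t1)[::-1])),"c->tab",np.degrees(np.arctan2(*(t0-l2[:2])[::-1])),np.linalg.norm(t0-l2[:2]))
g=f((170,332),.150);g2=f((135,332),.15);print("lip inner",g,g2)
ex=np.array([np.cos(np.radians(-5)),np.sin(np.radians(-5))]);ey=np.array([-ex[1],ex[0]])
c=g-ex*.00875;print("slot ctr",c)
b=np.array([.488,-.1055]);print("bowl->slot lateral",(c-b)@ex,"lid->tab lateral",(t0-l2[:2])@ex,"slot lateral vs tab",(c-t0)@ex)
print("dial edge",f((76,385),.16),"expected edge dist .1275:",(f((76,385),.16)-b)@ey)
E
python3 m3.py|sed '1,/----/d'
```

```text
disc 0.013 [ 0.48902212 -0.10665191  0.07121492] 0.00045105980165498216
disc 0.017 [ 0.49064978 -0.1068002   0.06961743] 0.00044074068788638177
ring [ 0.48970042 -0.10644916  0.05017422] 0.0009393688525625513
tcp [ 0.48926275 -0.1069846 ]
tab end [ 0.49918546 -0.01351437] tabdir 85.6673622820406 c->tab 84.17250189293092 0.0934175660529763
lip inner [ 0.50714423 -0.01484705] [ 0.50791632 -0.00588435]
slot ctr [ 0.49842752 -0.01408444]
bowl->slot lateral 0.0024204533283219668 lid->tab lateral 0.001349142508508784 slot lateral vs tab -0.0007053667390810456
dial edge [0.49809524 0.00664239] expected edge dist .1275: 0.11259551610652022
```

play_rows(targets=[-0.05,-0.05,1,0,-0.05,-0.05,2,0,-0.05,-0.05,2.8,0,-0.05,-0.05,3.4,0,-0.05,-0.05,3.9,0,-0.05,-0.05,4.3,0,-0.05,-0.05,4.3,0,-0.05,-0.05,4.3,0])

```text
t: 5.68
tool_pos: [0.4888, -0.1062, 0.1586]
orientation: [-3.139, 0.134, 0.0]
force: [0.2, 0.3, -1.9]
opening: 0.016
gripper_force: 30.0
```

play_rows(targets=[0,0,0.2,0,0,0,0.4,0,0,0,0.5,0,0,0,0.6,0,0,0,0.7,0,0,0,0.8,0,0,0,0.8,0])

```text
t: 6.27
tool_pos: [0.4907, -0.1076, 0.1538]
orientation: [3.136, -0.135, 0.008]
force: [-2.6, -4.6, 13.0]
opening: 0.0166
gripper_force: 30.5
```

play_rows(targets=[0.1,0.1,0,0,0.15,0.2,0,0,0.15,0.25,0,0,0.15,0.25,0,0,0.15,0.25,0,0])

```text
t: 6.68
tool_pos: [0.491, -0.1081, 0.1538]
orientation: [-3.138, 0.133, -0.004]
force: [-8.0, 5.3, 18.4]
opening: 0.0164
gripper_force: 30.6
```

play_rows(targets=[-0.1,-0.1,0,0,-0.2,-0.12,0,0,-0.25,-0.12,0,0,-0.25,-0.12,0,0,-0.25,-0.12,0,0])

```text
t: 7.1
tool_pos: [0.4899, -0.1079, 0.1538]
orientation: [3.138, -0.134, 0.009]
force: [-0.7, 0.0, 12.4]
opening: 0.016
gripper_force: 30.5
```

Run:
```python
from h import *
s=read_state();T=pose(s);print(T.round(4),yaw(T),s["opening"],s["force"],s["wrist_torque"])
d,C=cam("wrist");np.savez("w4.npz",im=d["image"],C=C)
e,C2=cam("side");np.savez("s4.npz",im=e["image"],C=C2)
a=cv2.resize(d["image"][80:270,80:340],(780,570),interpolation=cv2.INTER_CUBIC)
i=cv2.resize(e["image"][200:330,170:300],(570,570),interpolation=cv2.INTER_CUBIC)
save("ws4",cv2.resize(np.hstack([a,i]),(800,338)))
```

```text
[[ 9.963e-01 -8.550e-02  5.900e-03  4.899e-01]
 [-8.550e-02 -9.963e-01 -1.300e-03 -1.079e-01]
 [ 6.000e-03  8.000e-04 -1.000e+00  1.538e-01]
 [ 0.000e+00  0.000e+00  0.000e+00  1.000e+00]] -94.90621461688936 0.016011974237298037 [-0.72332814  0.03303311 12.3564045 ] [0.85268684 0.023152   0.05782359]
```

View pics/ws4.png

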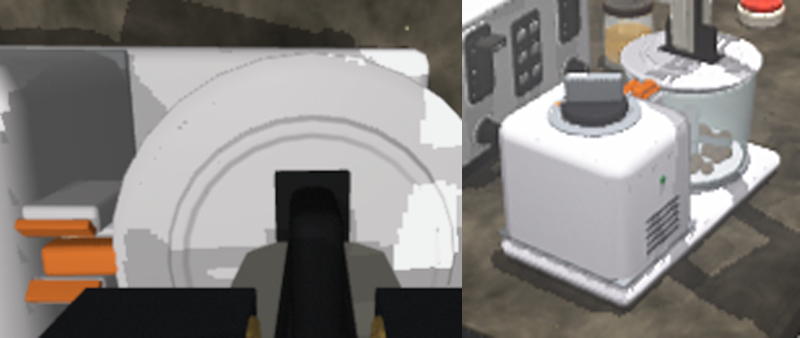

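The tab is between the two lips and lateral force is near zero. I'll unload the push and release to see whether the lid settles.

play_rows(targets=[0,0,-0.2,0,0,0,-0.25,0,0,0,-0.25,0,0,0,-0.25,0])

```text
t: 7.53
tool_pos: [0.4894, -0.1075, 0.1552]
orientation: [3.139, -0.134, 0.007]
force: [1.2, 1.6, 6.2]
opening: 0.0159
gripper_force: 30.0
```

play_rows(targets=[0,0,0,0,0,0,0,0,0,0,0,0,0,0,0,0,0,0,0,0,0,0,0,0], grip=3)

```text
t: 8.03
tool_pos: [0.4874, -0.1074, 0.1529]
orientation: [-3.139, 0.134, 0.001]
force: [0.9, -0.2, -0.8]
opening: 0.0299
gripper_force: 0.0
```

```bash
cat > diff.py <<'E'
import sys
from h import *
# image shift of lid (vertical px) in the side view between saved frames, by template matching on tab/lid-edge crop
a=np.load(sys.argv[1])["im"];b=np.load(sys.argv[2])["im"]
up=lambda i:cv2.resize(cv2.cvtColor(i,cv2.COLOR_RGB2GRAY)[195:260,205:310],None,fx=1,fy=1)
A=up(a).astype(np.int16);B=up(b).astype(np.int16)
ys,xs=np.nonzero(abs(A-B)>25);print("changed px",len(ys),"rows",ys.min()+195 if len(ys) else None,ys.max()+195 if len(ys) else None)
E
python3 - <<'E'
from h import *
e,C2=cam("side");np.savez("s5.npz",im=e["image"],C=C2)
d,C=cam("wrist");np.savez("w5.npz",im=d["image"],C=C)
s=read_state();print(s["force"],s["opening"],s["tool_pos"])
# expected positions of lid points in side view for seated vs 3 mm up
b=np.array([.489,-.107]);y=np.radians(85);ey=np.array([np.cos(y),np.sin(y)]);ex=np.array([ey[1],-ey[0]])
for z in(.125,.128):
    print(z,"tab tip",proj(e,C2,[*(b+ey*.097),z+.015]).round(1),"bar top near corner",proj(e,C2,[*(b-ex*.028+ey*.008),z+.052]).round(1),"disc edge -x top",proj(e,C2,[*(b-ex*.072),z+.017]).round(1))
pair=[cv2.resize(np.load(f)["im"][195:265,205:305],(400,280),interpolation=cv2.INTER_CUBIC) for f in("s4.npz","s5.npz")]
save("s45",np.hstack(pair))
E
python3 diff.py s4.npz s5.npz
```

```text
[-0.11156162  0.48206081  0.99291788] 0.030054072380135716 [ 0.48750202 -0.10740164  0.15300755]
0.125 tab tip [236.1 236.4] bar top near corner [265.  212.6] disc edge -x top [281.2 227.9]
0.128 tab tip [236.1 235.3] bar top near corner [265.1 211.5] disc edge -x top [281.3 226.8]
changed px 239 rows 195 234
```

View pics/s45.png

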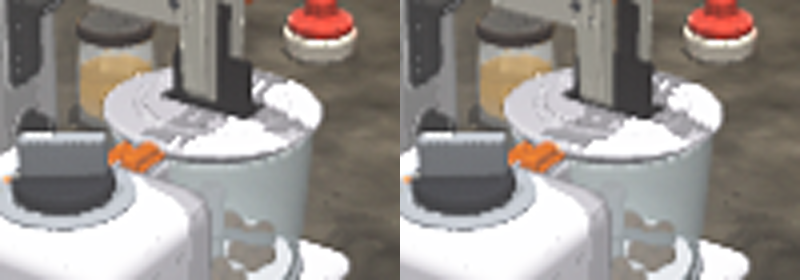

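play_rows(targets=[0,0,-1,0,0,0,-2,0,0,0,-3,0,0,0,-3.8,0,0,0,-3.8,0])

```text
t: 8.55
tool_pos: [0.4891, -0.1079, 0.1944]
orientation: [3.137, -0.134, 0.007]
force: [0.3, -0.1, 0.9]
opening: 0.0299
gripper_force: 0.0
```

play_rows(targets=[0,0,0,0,0,0,0,0,0,0,0,0,0,0,0,0,0,0,0,0,0,0,0,0], grip=0)

```text
t: 9.05
tool_pos: [0.4874, -0.1073, 0.1907]
orientation: [-3.139, 0.134, 0.001]
force: [0.4, -0.0, -0.2]
opening: 0.0004
gripper_force: 0.0
```

play_rows(targets=[0,0,0.3,0,0,0,0.6,0,0,0,0.8,0,0,0,1.0,0,0,0,1.15,0,0,0,1.3,0,0,0,1.3,0])

```text
t: 9.63
tool_pos: [0.4885, -0.1073, 0.1806]
orientation: [3.139, -0.134, 0.004]
force: [-5.8, 3.3, 16.2]
opening: 0.0006
gripper_force: 8.0
```

Contact shows the bar top about 3.5 mm above its seated height. The torque points to contact on the +y rim side, and the top camera also put the bowl about 3 mm further towards -y. I'll regrip, shift and reseat.

play_rows(targets=[0,0,-1,0,0,0,-2,0,0,0,-2,0,0,0,-2,0,0,0,-2,0], grip=4)

```text
t: 10.05
tool_pos: [0.4875, -0.1074, 0.1979]
orientation: [-3.139, 0.134, 0.0]
force: [-0.6, -0.5, -0.4]
opening: 0.0291
gripper_force: 0.0
```

play_rows(targets=[0,0,0,0,0,0,0,0,0,0,1.5,0,0,0,3,0,0,0,4,0,0,0,4.4,0,0,0,4.4,0,0,0,4.4,0])

```text
t: 10.72
tool_pos: [0.4876, -0.1074, 0.1543]
orientation: [-3.139, 0.134, 0.0]
force: [-0.7, 0.9, 0.3]
opening: 0.04
gripper_force: 0.0
```

play_rows(targets=[0,0,0,0,0,0,0,0,0,0,0,0,0,0,0,0,0,0,0,0,0,0,0,0], grip=0.5, grip_force=30)

```text
t: 11.22
tool_pos: [0.4882, -0.1073, 0.155]
orientation: [-3.139, 0.134, -0.002]
force: [0.2, 1.3, 4.8]
opening: 0.0164
gripper_force: 29.8
```

play_rows(targets=[0,0,-0.5,0,0,0,-0.8,0,0.1,0.3,-0.8,0,0.1,0.3,-0.8,0,0.1,0.3,-0.8,0,0.1,0.3,-0.8,0])

```text
t: 11.72
tool_pos: [0.4883, -0.1107, 0.162]
orientation: [3.138, -0.135, -0.0]
force: [-0.0, -1.0, -1.1]
opening: 0.0158
gripper_force: 29.9
```

play_rows(targets=[0,0,0.3,0,0,0,0.6,0,0,0,0.8,0,0,0,0.9,0,0,0,1.0,0,0,0,1.0,0])

```text
t: 12.22
tool_pos: [0.491, -0.1102, 0.1588]
orientation: [3.138, -0.133, 0.011]
force: [-14.7, 9.2, 41.4]
opening: 0.0158
gripper_force: 30.1
```

Run:
```python
from h import *
s=read_state();T=pose(s);print(T.round(4),yaw(T),s["opening"],s["force"],s["wrist_torque"])
```

```text
[[ 9.964e-01 -8.460e-02  7.100e-03  4.910e-01]
 [-8.460e-02 -9.964e-01 -8.000e-04 -1.102e-01]
 [ 7.100e-03  2.000e-04 -1.000e+00  1.588e-01]
 [ 0.000e+00  0.000e+00  0.000e+00  1.000e+00]] -94.85333582419224 0.015763132849209917 [-14.69281558   9.24188378  41.3807397 ] [ 1.28941861  2.46515464 -0.08868083]
```

play_rows(targets=[0,0,-0.6,0,0,0,-1.2,0,0,0,-1.4,0,0,0,-1.4,0,0,0,-1.4,0])

```text
t: 12.63
tool_pos: [0.4879, -0.1104, 0.1653]
orientation: [-3.138, 0.134, 0.002]
force: [-0.3, 0.2, -3.5]
opening: 0.0161
gripper_force: 29.9
```

```bash
cat > t.py <<'E'
from h import *
s=read_state();T=pose(s);print(T[:3,3],s["force"],s["wrist_torque"])
d,C=cam("top");np.savez("t6.npz",im=d["image"])
im=cv2.imread("pics/top0.png");g=cv2.cvtColor(im,cv2.COLOR_BGR2GRAY)
f=lambda p,z:ray(d,C,((p[0]+.5)/1.5625-.5,(p[1]+.5)/1.5625-.5),z)
g8=cv2.GaussianBlur(g,(0,0),1).astype(float)
gx=cv2.Sobel(g8,cv2.CV_64F,1,0);gy=cv2.Sobel(g8,cv2.CV_64F,0,1)
from scipy.ndimage import map_coordinates
from scipy.optimize import minimize
th=np.linspace(0,2*np.pi,180,endpoint=False)
def score(c,r,z,sgn):
    W=[proj(d,C,[c[0]+r*np.cos(a),c[1]+r*np.sin(a),z]) for a in th]
    W=(np.array(W)+.5)*1.5625-.5;o=(np.array(proj(d,C,[*c,z]))+.5)*1.5625-.5
    n=W-o;n/=np.linalg.norm(n,axis=1)[:,None]
    s=map_coordinates(gx,W.T[::-1],order=1)*n[:,0]+map_coordinates(gy,W.T[::-1],order=1)*n[:,1]
    return np.clip(sgn*s,-60,60).mean()
def best(c0,rs,z,sgn):
    R_=[]
    for r in rs:
        for dx in np.arange(-.012,.0121,.001):
            for dy in np.arange(-.012,.0121,.001):R_.append((score((c0[0]+dx,c0[1]+dy),r,z,sgn),c0[0]+dx,c0[1]+dy,r))
    R_.sort(reverse=True);return np.round(R_[:4],4)
print("lid",best((.524,-.354),(.071,.072),.014,-1))
print("bowl outer",best((.489,-.108),(.068,),.135,-1))
print("bowl inner",best((.489,-.108),(.065,),.135,1))
print("bowl outer +",best((.489,-.108),(.068,),.135,1))
print("dial disc",best((.50,.043),(.0305,),.16,1))
E
python3 t.py
```

```text
[ 0.48791266 -0.11037819  0.16529117] [-0.30619187  0.2354249  -3.53304387] [ 0.06089693  0.04201132 -0.00167664]
lid [[60.     0.531 -0.355  0.072]
 [60.     0.531 -0.356  0.072]
 [60.     0.531 -0.357  0.072]
 [60.     0.531 -0.358  0.072]]
bowl outer [[20.7004  0.501  -0.12    0.068 ]
 [20.1042  0.501  -0.119   0.068 ]
 [18.796   0.501  -0.118   0.068 ]
 [18.7167  0.5    -0.12    0.068 ]]
bowl inner [[48.0283  0.486  -0.109   0.065 ]
 [47.9389  0.486  -0.108   0.065 ]
 [47.5343  0.487  -0.109   0.065 ]
 [46.9801  0.486  -0.11    0.065 ]]
bowl outer + [[32.1837  0.489  -0.107   0.068 ]
 [32.0197  0.488  -0.107   0.068 ]
 [31.1721  0.485  -0.107   0.068 ]
 [31.123   0.485  -0.108   0.068 ]]
dial disc [[5.85391e+01 5.07000e-01 5.50000e-02 3.05000e-02]
 [5.83556e+01 5.08000e-01 5.40000e-02 3.05000e-02]
 [5.82889e+01 5.08000e-01 5.50000e-02 3.05000e-02]
 [5.82239e+01 5.07000e-01 5.40000e-02 3.05000e-02]]
```

```bash
sed -i 's/np.clip(sgn\*s,-60,60).mean()/np.tanh(sgn*s\/300).mean()*300/; s/^s=read_state.*$//; s/^d,C=cam("top").*/d,C=cam("top")/' t.py; python3 t.py
```

```text
lid [[ 2.145773e+02  5.260000e-01 -3.560000e-01  7.200000e-02]
 [ 2.134407e+02  5.260000e-01 -3.550000e-01  7.200000e-02]
 [ 2.121443e+02  5.250000e-01 -3.560000e-01  7.200000e-02]
 [ 2.120828e+02  5.270000e-01 -3.560000e-01  7.200000e-02]]
bowl outer [[38.6623  0.501  -0.117   0.068 ]
 [38.5694  0.501  -0.118   0.068 ]
 [38.0492  0.501  -0.119   0.068 ]
 [37.918   0.501  -0.116   0.068 ]]
bowl inner [[ 8.78725e+01  4.87000e-01 -1.08000e-01  6.50000e-02]
 [ 8.64218e+01  4.87000e-01 -1.09000e-01  6.50000e-02]
 [ 8.59609e+01  4.86000e-01 -1.08000e-01  6.50000e-02]
 [ 8.58769e+01  4.87000e-01 -1.07000e-01  6.50000e-02]]
bowl outer + [[56.4669  0.487  -0.108   0.068 ]
 [56.3864  0.488  -0.108   0.068 ]
 [55.356   0.486  -0.107   0.068 ]
 [55.2808  0.489  -0.109   0.068 ]]
dial disc [[1.661579e+02 5.040000e-01 5.300000e-02 3.050000e-02]
 [1.641704e+02 5.040000e-01 5.200000e-02 3.050000e-02]
 [1.640850e+02 5.030000e-01 5.300000e-02 3.050000e-02]
 [1.636515e+02 5.050000e-01 5.300000e-02 3.050000e-02]]
```

play_rows(targets=[-0.18,-0.48,-0.2,1,-0.18,-0.48,-0.2,1,-0.18,-0.48,0,1,-0.18,-0.48,0.3,1,-0.18,-0.48,0.6,1,-0.18,-0.48,0.8,1,-0.18,-0.48,0.8,1])

```text
t: 13.32
tool_pos: [0.4869, -0.1057, 0.1578]
orientation: [-3.137, 0.162, 0.0]
force: [0.2, -0.1, -0.8]
opening: 0.0162
gripper_force: 30.0
```

play_rows(targets=[0,0,0.2,0,0,0,0.3,0,0,0,0.4,0,0,0,0.4,0])

```text
t: 13.65
tool_pos: [0.4872, -0.1052, 0.1546]
orientation: [-3.137, 0.161, -0.001]
force: [-1.5, 4.2, -1.2]
opening: 0.0159
gripper_force: 30.0
```

Run:
```python
from h import *
s=read_state();T=pose(s);print(T.round(4),yaw(T),s["force"],s["wrist_torque"])
```

```text
[[ 9.947e-01 -1.026e-01  7.000e-04  4.872e-01]
 [-1.026e-01 -9.947e-01  8.000e-04 -1.052e-01]
 [ 6.000e-04 -9.000e-04 -1.000e+00  1.546e-01]
 [ 0.000e+00  0.000e+00  0.000e+00  1.000e+00]] -95.88622005902931 [-1.54712481  4.17045923 -1.18528929] [0.85111722 0.40745021 0.11766711]
```

play_rows(targets=[-0.05,-0.1,0,0,-0.05,-0.12,0.1,0,-0.05,-0.12,0.2,0,-0.05,-0.12,0.3,0,-0.05,-0.12,0.3,0])

```text
t: 14.07
tool_pos: [0.4868, -0.1044, 0.1518]
orientation: [3.137, -0.161, 0.001]
force: [-3.1, 0.9, 5.7]
opening: 0.016
gripper_force: 30.0
```

Run:
```python
from h import *
s=read_state();T=pose(s);print(T.round(4),yaw(T),s["force"],s["wrist_torque"])
```

```text
[[ 9.947e-01 -1.026e-01  6.000e-04  4.868e-01]
 [-1.026e-01 -9.947e-01 -4.000e-04 -1.044e-01]
 [ 7.000e-04  3.000e-04 -1.000e+00  1.518e-01]
 [ 0.000e+00  0.000e+00  0.000e+00  1.000e+00]] -95.89138628260488 [-3.06120285  0.89802221  5.65172632] [0.23754553 0.20720849 0.08100666]
```

play_rows(targets=[-0.05,0,0.1,0,-0.08,0,0.2,0,-0.08,0,0.2,0,-0.08,0,0.2,0])

```text
t: 14.4
tool_pos: [0.4868, -0.1045, 0.1511]
orientation: [3.137, -0.161, 0.004]
force: [-3.9, 1.5, 10.9]
opening: 0.0157
gripper_force: 30.0
```

play_rows(targets=[0,0,-0.15,0,0,0,-0.25,0,0,0,-0.25,0])

```text
t: 14.65
tool_pos: [0.4865, -0.1044, 0.1519]
orientation: [3.137, -0.162, 0.003]
force: [4.1, 0.2, -0.7]
opening: 0.0155
gripper_force: 30.0
```

play_rows(targets=[0,0,0,0,0,0,0,0,0,0,0,0,0,0,0,0,0,0,0,0,0,0,0,0], grip=3)

```text
t: 15.15
tool_pos: [0.4856, -0.1042, 0.1515]
orientation: [-3.137, 0.162, 0.001]
force: [-0.0, 0.1, -0.7]
opening: 0.0301
gripper_force: 0.0
```

play_rows(targets=[0,0,-1,0,0,0,-2,0,0,0,-3,0,0,0,-3.7,0,0,0,-3.7,0,0,0,-3.7,0])

```text
t: 15.65
tool_pos: [0.4864, -0.1044, 0.1897]
orientation: [3.137, -0.162, 0.003]
force: [-0.3, -0.0, -0.0]
opening: 0.0299
gripper_force: 0.0
```

play_rows(targets=[0,0,0,0,0,0,0,0,0,0,0,0,0,0,0,0,0,0,0,0,0,0,0,0], grip=0)

```text
t: 16.15
tool_pos: [0.4857, -0.1042, 0.1884]
orientation: [-3.137, 0.162, 0.001]
force: [0.1, 0.4, 0.5]
opening: 0.0006
gripper_force: 0.0
```

play_rows(targets=[0,0,0.3,0,0,0,0.6,0,0,0,0.9,0,0,0,1.2,0,0,0,1.4,0,0,0,1.4,0])

```text
t: 16.65
tool_pos: [0.4858, -0.1042, 0.1773]
orientation: [3.137, -0.161, 0.001]
force: [-12.1, 3.1, 22.5]
opening: 0.0004
gripper_force: 11.1
```

Pressing with closed fingers met the bar top at z = 0.1773, so the lid's origin is at about 0.125 and it is fully seated. Next, the dial.

play_rows(targets=[0,0,-2,0,0,0,-4,0,0,-3,-4,-7,0,-7,-4,-14,0,-10,-4,-21,0,-13,-4,-28,0,-15,-4,-34,0,-15.8,-4,-34], grip=5)

```text
t: 17.32
tool_pos: [0.5019, 0.0556, 0.2143]
orientation: [-3.044, -0.775, 0.0]
force: [-1.0, -0.8, 0.1]
opening: 0.048
gripper_force: 0.0
```

play_rows(targets=[0,0,0,0,0,0,0,0,0,0,0,0,0,0,0,0])

```text
t: 17.65
tool_pos: [0.502, 0.0517, 0.2145]
orientation: [3.048, 0.758, -0.0]
force: [-0.2, -0.1, 0.1]
opening: 0.0499
gripper_force: 0.0
```

Run:
```python
from h import *
s=read_state();T=pose(s);print(T.round(4),yaw(T),s["opening"],s["force"],s["q"])
d,C=cam("wrist");np.savez("w7.npz",im=d["image"],C=C)
for z in(.165,.191):
  print([proj(d,C,[.502+r*np.cos(np.radians(28.5)),.0525+r*np.sin(np.radians(28.5)),z]).round(0) for r in(-.026,0,.026)])
save("w7",d["image"],(130,60,390,255),3)
```

```text
[[ 8.835e-01  4.685e-01 -2.000e-04  5.020e-01]
 [ 4.685e-01 -8.835e-01 -4.000e-04  5.170e-02]
 [-3.000e-04  2.000e-04 -1.000e+00  2.145e-01]
 [ 0.000e+00  0.000e+00  0.000e+00  1.000e+00]] -62.06325135732906 0.04987002238188186 [-0.23581298 -0.0698568   0.12572702] [ 1.28877772e-03 -1.27640958e-01  1.75397247e+00 -3.52504866e-04
  1.51546220e+00  1.08451643e+00]
[array([258., 235.]), array([258., 204.]), array([257., 171.])]
[array([258., 250.]), array([258., 216.]), array([257., 179.])]
```

View pics/w7.png

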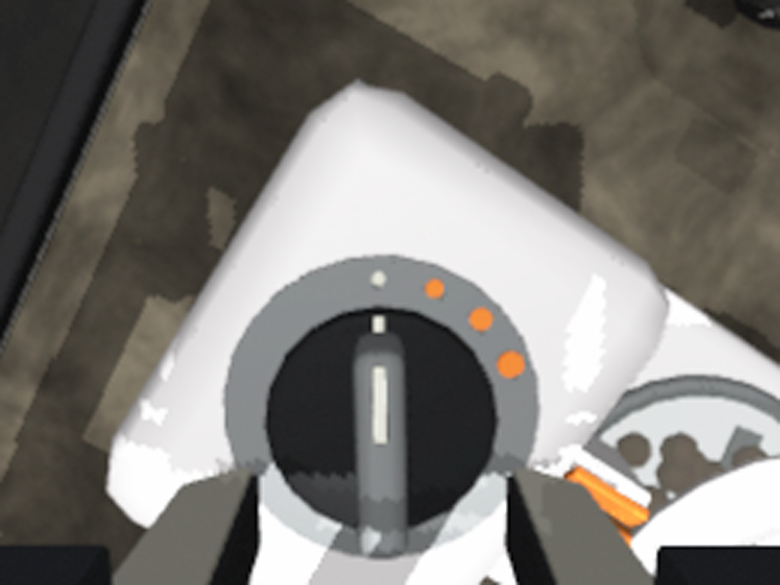

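The dial bar runs straight up the image at column 381 (3x crop), midway between the fingers and with its white line at the "off" dot. The disc centre is at about (381,420), roughly 2 mm ahead of the TCP along the bar.

play_rows(targets=[0.15,0,1.5,0,0.15,0,3,0,0.15,0,4,0,0.15,0,4.6,0,0.15,0,4.6,0,0.15,0,4.6,0])

```text
t: 18.2
tool_pos: [0.5033, 0.0534, 0.1687]
orientation: [-3.048, -0.762, 0.001]
force: [-0.2, 0.9, 0.9]
opening: 0.0497
gripper_force: 0.0
```

play_rows(targets=[0,0,0,0,0,0,0,0,0,0,0,0,0,0,0,0,0,0,0,0,0,0,0,0,0,0,0,0,0,0,0,0], grip=0.3, grip_force=35)

```text
t: 18.87
tool_pos: [0.5037, 0.0532, 0.1688]
orientation: [3.047, 0.762, 0.001]
force: [1.3, -4.0, 0.4]
opening: 0.0115
gripper_force: 35.0
```

play_rows(targets=[0,0.05,0,3,0,0.08,0,7,0,0.08,0,12,0,0.08,0,17,0,0.08,0,22,0,0.08,0,27,0,0.08,0,32,0,0.08,0,36])

```text
t: 19.53
tool_pos: [0.5038, 0.0527, 0.1688]
orientation: [3.133, -0.223, 0.0]
force: [-0.1, -2.6, 1.6]
opening: 0.0116
gripper_force: 34.9
```

Run:
```python
from h import *
s=read_state();T=pose(s);print(T[:3,3],yaw(T),s["force"],s["wrist_torque"],s["opening"])
```

```text
[0.50383227 0.05271011 0.16884923] -98.1552709856575 [-0.0705254  -2.60231668  1.59821909] [-0.41479055 -0.05548066  0.15928245] 0.011558892971971442
```

play_rows(targets=[0,0,0,5,0,0,0,10,0,0,0,15,0,0,0,20,0,0,0,25,0,0,0,30,0,0,0,33,0,0,0,34.5])

```text
t: 20.2
tool_pos: [0.5036, 0.0523, 0.1688]
orientation: [2.926, -1.14, 0.0]
force: [-0.3, -3.9, 2.3]
opening: 0.0119
gripper_force: 35.1
```

play_rows(targets=[0,0,0,0,0,0,0,0,0,0,0,0,0,0,0,0,0,0,0,0,0,0,0,0,0,0,0,0,0,0,0,0])

```text
t: 20.87
tool_pos: [0.5037, 0.0523, 0.1688]
orientation: [2.929, -1.134, 0.0]
force: [-1.2, -5.2, 2.7]
opening: 0.0117
gripper_force: 35.1
```

Run:
```python
from h import *
s=read_state();T=pose(s);print(T[:3,3],yaw(T),s["force"],s["wrist_torque"],s["opening"])
d,C=cam("wrist");e,_=cam("side");
a=cv2.resize(d["image"][60:255,130:390],(400,300),interpolation=cv2.INTER_CUBIC);b=cv2.resize(e["image"][190:290,170:303],(400,300),interpolation=cv2.INTER_CUBIC)
save("w8",np.hstack([a,b]))
```

```text
[0.50365472 0.05231084 0.16881863] -132.32120101000552 [-1.18973533 -5.21046082  2.65574766] [-0.87147919  0.18206574  0.32657886] 0.011681069924537772
```

View pics/w8.png

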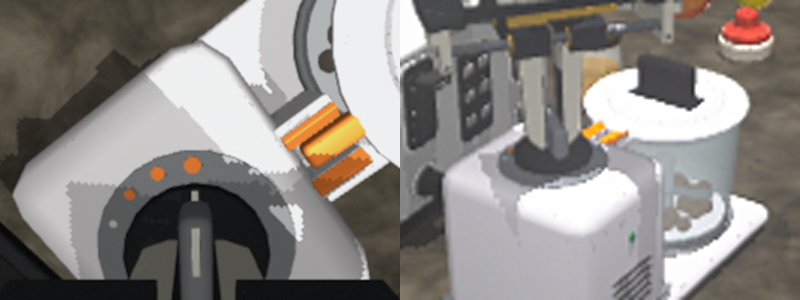

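The dial line points at the third orange dot with the fingers still gripping it (35 N). The lid sits level with its tab down between the lips. I'll hand it in.

```bash
python3 -c "
from plant import workorder;print(workorder.close_job())"
```

```text
the job is handed in; nothing more can be done
None
```

I handed the job in at about 21 s; no verdict came back. By my measurements the lid is fully seated with its tab in the slot, the dial is gripped at its third click, and the jar, timer and pepper were not touched.

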